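Line up bearing caps on the magnetic chuck

TASK

Load the four main bearing caps on the magnetic chuck for grinding: set the one from the bench up there beside the other three, all joint faces up, and bring them into one square row with every cap's end against the back rail and their broad sides closed up tight together against the end rail. Before you let go, press the row firmly towards the end rail until you feel the push come through solid to it, without ramming a rail, dropping a cap or tipping one over, or disturbing the other things on the bench.

Things in the scene. Friction and masses are not known exactly. Their poses are not given: they have to be found in the camera images.
- chuck: magnetic chuck fixed to the bench: grey block, ground steel top with brass lines, 150 mm (own x) x 350 mm (own y) x 60 mm high; magnet off. Origin: centre of its underside, z up. Back rail on its far long side (+x), end rail on its +y end (left seen from the robot); the other two sides are open. A lever on the near side, below the top, sticks out 27 mm and is not needed
- back_rail: steel rail along the chuck's +x side, 350 mm long, 10 mm thick, standing 14 mm above the chuck's top. Origin: on its inner face (facing the chuck's -x), mid-length, level with the chuck's top
- end_rail: steel rail along the chuck's +y end, 150 mm long, 10 mm thick, standing 14 mm above the chuck's top. Origin: on its inner face (facing the chuck's -y), mid-length, level with the chuck's top
- corner (a point): the inner corner where the faces of the back rail and end rail meet, level with the chuck's top: 75 mm in x, 175 mm in y and 60 mm in z from the chuck's origin, axes as the chuck's. In these axes a finished row of four has cap origins at x = -45 mm and y = -12, -36, -60, -84 mm in any order
- cap1: cast-iron main bearing cap standing askew on the chuck: U-shaped block 90 (own x) x 24 (own y) x 40 mm high, 0.3 to 0.55 kg, all four alike. Half-round bore, radius 24, runs along y and opens upward: at mid-length only the lowest 16 mm is solid; the legs end in bright joint faces. Origin: centre of its flat underside, z up. Slides at 2 to 5 N per cap; pushed high on its side it tips
- cap2: cast-iron main bearing cap standing askew on the chuck: U-shaped block 90 (own x) x 24 (own y) x 40 mm high, 0.3 to 0.55 kg, all four alike. Half-round bore, radius 24, runs along y and opens upward: at mid-length only the lowest 16 mm is solid; the legs end in bright joint faces. Origin: centre of its flat underside, z up. Slides at 2 to 5 N per cap; pushed high on its side it tips
- cap3: cast-iron main bearing cap standing askew on the chuck: U-shaped block 90 (own x) x 24 (own y) x 40 mm high, 0.3 to 0.55 kg, all four alike. Half-round bore, radius 24, runs along y and opens upward: at mid-length only the lowest 16 mm is solid; the legs end in bright joint faces. Origin: centre of its flat underside, z up. Slides at 2 to 5 N per cap; pushed high on its side it tips
- cap4: cast-iron main bearing cap on the bench, right of the chuck: U-shaped block 90 (own x) x 24 (own y) x 40 mm high, 0.3 to 0.55 kg, all four alike. Half-round bore, radius 24, runs along y and opens upward: at mid-length only the lowest 16 mm is solid; the legs end in bright joint faces. Origin: centre of its flat underside, z up. Slides at 2 to 5 N per cap; pushed high on its side it tips
- pump: bystander: transmission pump cover with its upright splined shaft, a disc 150 mm across at 45 to 60 mm height, 140 mm high overall, 1.6 kg, left of the chuck. Origin: centre of the underside
- spray: bystander: green aerosol can, 66 mm across, 200 mm high, beyond the right end of the chuck. Origin: centre of the underside
- tub: bystander: white plastic tub, 110 mm across, 75 mm high, on the right near side. Origin: centre of the underside
- wrench: bystander: steel wrench 170 mm long lying flat on the left near side. Origin: middle of its underside

How it is judged (in metres and radians):
On the way:
1. the row of four caps, standing on the chuck with no more than about 6 mm of gaps in all, pressed up so that at least 3 N reaches the end rail (y of cap1 in the frame of corner between -0.09 and -0.009 m and z of cap1 in the frame of corner between -0.003 and 0.003 m and angle between each of cap1, cap2, cap3, cap4's own z axis and vertical below 0.05 rad and y of cap2 in the frame of corner between -0.09 and -0.009 m and z of cap2 in the frame of corner between -0.003 and 0.003 m and y of cap3 in the frame of corner between -0.09 and -0.009 m and z of cap3 in the frame of corner between -0.003 and 0.003 m and y of cap4 in the frame of corner between -0.09 and -0.009 m and z of cap4 in the frame of corner between -0.003 and 0.003 m and contact force between end_rail and anything else above 3 N), for 0.02 s.
At the end, for the whole second after the job is handed in: all four caps stand upright on the chuck's top, joint faces up, at rest: each cap's end within 2 mm of the back rail and square to it within 2 degrees, broad sides together and against the end rail with no more than 3 mm of gaps in all (y of cap1 in the frame of corner between -0.087 and -0.009 m and z of cap1 in the frame of corner between -0.003 and 0.003 m and angle between each of cap1, cap2, cap3, cap4's own z axis and vertical below 0.05 rad and x of cap1 in the frame of corner between -0.047 and -0.042 m and angle between the x axis of each of cap1, cap2, cap3, cap4 and the x axis of chuck, either way round below 0.035 rad and linear speed of each of cap1, cap2, cap3, cap4 below 0.01 m/s and y of cap2 in the frame of corner between -0.087 and -0.009 m and z of cap2 in the frame of corner between -0.003 and 0.003 m and x of cap2 in the frame of corner between -0.047 and -0.042 m and y of cap3 in the frame of corner between -0.087 and -0.009 m and z of cap3 in the frame of corner between -0.003 and 0.003 m and x of cap3 in the frame of corner between -0.047 and -0.042 m and y of cap4 in the frame of corner between -0.087 and -0.009 m and z of cap4 in the frame of corner between -0.003 and 0.003 m and x of cap4 in the frame of corner between -0.047 and -0.042 m); the robot touches nothing.
It fails at once if a cap is tipped over (more than 35 degrees) (angle between any of cap1, cap2, cap3, cap4's own z axis and vertical above 0.6 rad).
It fails at once if a rail is rammed (more than 80 N on it) (contact force between any of end_rail, back_rail and anything else above 80 N).
It fails at once if a cap is dropped (it falls at more than 0.45 m/s out of the fingers: a drop of about 10 mm) ((linear speed of cap1 above 0.45 m/s and contact force between cap1 and the fingers below 0.2 N) or (linear speed of cap2 above 0.45 m/s and contact force between cap2 and the fingers below 0.2 N) or (linear speed of cap3 above 0.45 m/s and contact force between cap3 and the fingers below 0.2 N) or (linear speed of cap4 above 0.45 m/s and contact force between cap4 and the fingers below 0.2 N)).
It fails at once if a bystander (pump, spray can, tub, wrench) is shifted by more than 20 mm (distance of any of pump, spray, tub, wrench from where it was at the start of the episode above 0.02 m).
It also fails if it takes over 72 s, if anything falls off the work surface, if the arm or the gripper's body presses on something with over 40 N, if the wrist force passes 120 N, or if a joint passes its speed limit or range.

ROBOT

A 6-joint arm with a two-finger parallel gripper is mounted at the origin on the work surface. World frame = base frame: x ahead of the robot, y to its left, z up, the work surface at z = 0. Lengths are in mm, angles in rad, forces in N, time in s.
With the tool pointing down it reaches from about 325 to 875 mm from the base axis. Payload 4.4 kg.
Tool frame: the origin (TCP) lies on the centre line of the jaws, within the pads' length; the fingertips stand ahead of it and the grasp point (between the pads) lies 6 mm ahead of it (ctrl.tcp_to_tips is the z of the fingertips in the tool frame, in mm); z points along the fingers, y is the line along which they close (so a half turn about z gives the same grasp; the last joint's range is limited). The gripper opens to 85 mm and grips with 20 to 120 N. Pads are 22 mm wide; open, the fingers measure 114 mm over their backs; the gripper's body (76 mm by 85 mm) begins 54 mm behind the grasp point. The pads swing forward as they close: fully open they stand 13 mm farther back than shut.
Start: joints at [1.198, 0.207, 1.542, -0, 1.393, -0.15], TCP at [127.063, 560.788, 256.282] pointing down, gripper open.
Joint ranges: [-2.73, 2.73], [-0.86, 2.22], [0.23, 2.46], [-1.11, 4.25], [0.08, 2.63], [-2.82, 2.82]. Speed limits (rad/s): [2.79, 2.79, 3.14, 3.14, 3.14, 3.14].

INTERFACE

Orientations are given as a 3x3 rotation matrix whose columns are the frame's x, y, z axes.
In Python, from plant import ctrl, sensors, optics gives the robot as it stands. Calls block until the motion is done:
- ctrl.move_ptp(position, orientation): joint-space move of the TCP to a pose.
- ctrl.move_l(position, rot=None, vel=150, threshold=None): straight line of the TCP; rot=None keeps the orientation; vel is the mean speed in mm/s. With threshold (N) it stops when the force on the tool has changed by that much, and returns True; else False.
- ctrl.set_joints(angles): joint-space move.
- ctrl.gripper_to(opening, force=None): finger opening in mm; force is the grip in N (None keeps the last); returns when the fingers have stopped.
- ctrl.hold(seconds).
- ctrl.solve_ik(position, orientation): joint angles nearest the present ones, or None.
- sensors.read_state(): the state.
- optics.grab_frame(name): name is "scene" or "top"; returns (picture, depth): 400x640x3 uint8, red, green, blue; 400x640 float32, mm along the optical axis (not along the pixel's ray), 0 where there is no reading.
- optics.camera_params(name): a dict with "mtx" (3x3 intrinsics, pixels), "k1" (the pictures are not rectified: a ray, as slopes to the right and down, at radius r is drawn at 1 + k1 r^2 times it, then the intrinsics apply), "R" (3x3) and "t" (3): a world point X has camera coordinates R X + t. Camera axes: x right, y down, z forward; pixel columns grow to the right and rows downward; lengths in mm; the calibration is good to about 2 mm. A picture is of the moment at which its call begins. camera_params takes no time and is no camera call.
A pose or a line that the arm cannot do raises ctrl.MotionError and nothing moves.
- ctrl.finish_job(): hands the job in; it is judged then, once.
The state is a dict: "t": time; "q": joint angles; "qvel": joint speeds; "tau": joint torques, N m; "eef_pos": TCP position; "eef_rot": TCP orientation; "force": force on the tool from outside, world axes, zero at the start; "wrist_torque": the same for the moment, N m; "grip_width": finger opening in mm; "grasp_force": force on a finger pad.
Only numpy, scipy, OpenCV 4.12 (cv2) and the standard library are available. Lean on these libraries where they do the work, as an engineer would, in place of code of your own. Each camera call takes 0.05 s, during which the arm holds its last target. There are 200 camera calls.

## Working session

There is one attempt and no reset: what is moved stays moved. The work goes in short steps, each a Python script; the robot and the scene stay as the last script left them, time stands still between calls to the robot, and variables do not carry over. Pictures are saved under pics/ and viewed, at most 10 in all, crops included, and the job is handed in when it is done.

```bash
ls; mkdir -p pics; python3 - <<'E'
from plant import ctrl,sensors,optics
import cv2,numpy as np
for n in("scene","top"):
    p,d=optics.grab_frame(n);cv2.imwrite(f"pics/{n}0.png",p[:,:,::-1]);np.savez(f"{n}0.npz",p=p,d=d)
    c=optics.camera_params(n);print(n,{k:np.round(v,4).tolist() for k,v in c.items()},(d>0).mean())
s=sensors.read_state();print(s,ctrl.tcp_to_tips)
E
```

```text
pics
scene {'mtx': [[429.4369, 0.0, 317.8831], [0.0, 429.4369, 200.8281], [0.0, 0.0, 1.0]], 'k1': -0.1139, 'R': [[-0.7275, 0.6861, 0.0093], [0.5134, 0.5533, -0.656], [-0.4552, -0.4725, -0.7547]], 't': [420.0497, -203.1688, 1632.72]} 0.99601171875
top {'mtx': [[407.0164, 0.0, 315.7113], [0.0, 407.0164, 199.1298], [0.0, 0.0, 1.0]], 'k1': -0.0551, 'R': [[-0.0069, -1.0, -0.0048], [-0.9866, 0.0076, -0.1627], [0.1628, 0.0036, -0.9867]], 't': [-34.5924, 531.1435, 1302.6543]} 0.9960625
{'t': 0.1, 'q': array([ 1.19750679e+00,  2.07378419e-01,  1.54281677e+00, -1.37509011e-05,
        1.39350323e+00, -1.50492791e-01]), 'qvel': array([-1.43802184e-03, -1.55106819e-03, -2.18576907e-03, -4.47964191e-04,
        6.75394221e-04,  1.21848103e-05]), 'tau': array([-1.18769789e-03, -3.84086430e+01, -2.92549574e+01, -2.94181445e-04,
        4.72905624e-03, -2.27742424e-05]), 'eef_pos': array([126.82761426, 560.18752893, 255.21435474]), 'eef_rot': array([[-9.75283726e-01,  2.20954933e-01, -7.55324778e-04],
       [ 2.20956018e-01,  9.75281792e-01, -1.96567463e-03],
       [ 3.02328996e-04, -2.08398404e-03, -9.99997783e-01]]), 'force': array([ 0.06549939,  0.17688757, -0.34018917]), 'wrist_torque': array([-0.0297009 ,  0.01519876, -0.01498343]), 'grasp_force': 0.0, 'grip_width': 85.28927505678782} 25.0
```

View pics/top0.png

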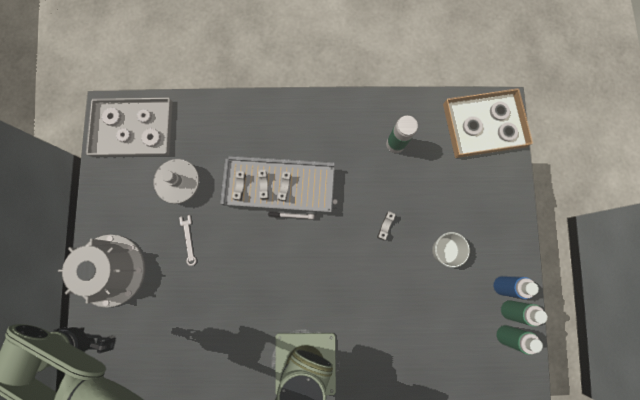

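View pics/scene0.png

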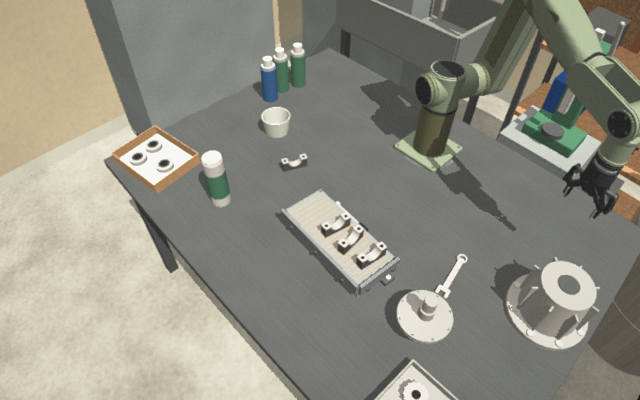

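The top view shows the chuck around (278,185), three caps on it at (239,186), (263,184) and (285,186), cap4 on the bench at (388,225), and the lever at (297,216). The scene view shows the same caps at (336,225), (350,238) and (372,254), and cap4 at (294,161).

```bash
cat > h.py <<'E'
import numpy as np,cv2
from plant import ctrl,sensors,optics
def cloud(n,d):
    c=optics.camera_params(n);K,R,t=c["mtx"],np.array(c["R"]),np.array(c["t"])
    v,u=np.mgrid[0:d.shape[0],0:d.shape[1]].astype(np.float64)
    s=cv2.undistortPoints(np.stack([u.ravel(),v.ravel()],1)[:,None],np.array(K),np.array([c["k1"],0,0,0.])).reshape(*d.shape,2)
    X=np.dstack([s*d[...,None],d])
    return (X-t)@R
E
python3 - <<'E'
from h import *
for n in("top","scene"):
    f=np.load(n+"0.npz");p,d=f["p"],f["d"];X=cloud(n,d);x,y,z=np.moveaxis(X,2,0)
    reg=(d>0)&(x>300)&(x<750)&(y>-350)&(y<450)
    print(n,"bench z",np.median(z[reg&(z<20)]))
    m=reg&(abs(z-60)<6)&(y>-150)&(y<300)
    print(" chucktop",m.sum(),np.median(z[m]),cv2.minAreaRect(X[m][:,:2].astype(np.float32)))
    m2=reg&(abs(z-74)<4)&(y>-150)&(y<300); print(" rails",m2.sum(),X[m2].mean(0))
    for nm,zz in(("legs",100),("cap4",40)):
        m=reg&(abs(z-zz)<7)&((y>-150) if nm=="legs" else (y<-80)&(y>-250)&(x<600))
        k,l,st,ce=cv2.connectedComponentsWithStats(m.astype(np.uint8))
        for i in range(1,k):
            if st[i,4]>8: 
                q=X[l==i]; print(" ",nm,st[i,4],ce[i].round(1),q.mean(0).round(1),(q.max(0)-q.min(0)).round(0),p[l==i].mean(0).round(0))
E
python3 - <<'E'
import cv2
a=cv2.imread("pics/top0.png")[145:245,215:415];cv2.imwrite("pics/topc.png",cv2.resize(a,None,fx=4,fy=4,interpolation=cv2.INTER_CUBIC))
E
```

```text
top bench z -2.0511214712426833
 chucktop 3829 58.142268947039916 ((580.6863403320312, 87.81275939941406), (361.19415283203125, 161.47122192382812), 85.68724060058594)
 rails 531 [610.75038956 130.51913154  73.48012638]
  legs 54 [239.4 174.6] [603.5 205.9  97.8] [24. 25.  9.] [163. 158. 152.]
  legs 53 [261.6 173.5] [606.8 134.6  97.6] [23. 23. 11.] [166. 161. 153.]
  legs 50 [174.  179.9] [588.1 417.6  98.5] [43. 39. 13.] [122. 119. 114.]
  legs 51 [285.6 175.3] [599.8  57.3  98.8] [23. 23. 11.] [164. 160. 154.]
  legs 47 [262.8 194.4] [538.4 129.6  98.1] [22. 23. 11.] [168. 164. 157.]
  legs 53 [235.7 195.4] [535.9 216.2  98.2] [22. 26. 11.] [166. 160. 151.]
  legs 51 [281.2 196.1] [532.5  71.1  97.4] [21. 25.  9.] [164. 159. 153.]
  cap4 10 [379.6 234.9] [ 411.4 -247.    37.7] [16.  4.  6.] [176. 172. 165.]
scene bench z -0.17825491974565327
 chucktop 3646 59.920104868634404 ((580.5952758789062, 86.41610717773438), (364.592041015625, 164.3325653076172), 85.56607818603516)
 rails 773 [615.32411158 145.72257846  73.92439854]
  legs 58 [344.8 216.1] [534.8  70.8  99.2] [26. 28. 12.] [204. 200. 190.]
  legs 65 [325.5 225.7] [602.2  57.6  99. ] [25. 28. 13.] [198. 194. 183.]
  legs 66 [357.7 228.7] [541.4 129.8  99.4] [26. 26. 11.] [207. 203. 192.]
  legs 67 [342.8 242.9] [609.2 135.6  99.4] [24. 27. 12.] [203. 200. 189.]
  legs 72 [380.7 246.2] [538.6 216.7  99. ] [30. 29. 11.] [202. 199. 188.]
  legs 71 [361.8 257.8] [606.7 206.9  99.3] [24. 26. 11.] [198. 194. 183.]
  legs 78 [425.4 311.1] [607.  429.7  99.3] [33. 41. 14.] [178. 175. 163.]
  cap4 10 [303.9 158.1] [ 413.4 -247.2   38.1] [22.  6. 11.] [198. 193. 181.]
```

View pics/topc.png

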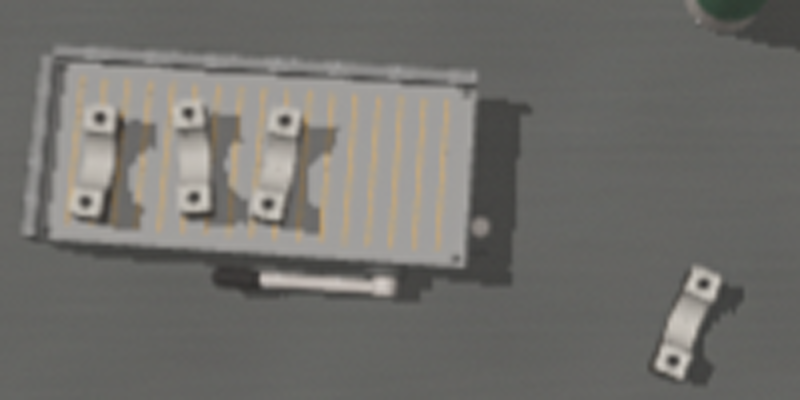

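The crop confirms the caps are standing with joint faces up. Back rail runs along the top edge, end rail on the left, and the right end of the chuck is free for cap4. Next I measure the rails and cap4 accurately.

```bash
python3 - <<'E'
from h import *
for n in("top","scene"):
    f=np.load(n+"0.npz");p,d=f["p"],f["d"];X=cloud(n,d);X[...,2]-=np.median(X[...,2][(d>0)&(abs(X[...,2])<20)&(X[...,0]<700)])
    x,y,z=np.moveaxis(X,2,0)
    m=(d>0)&(abs(z-74)<5)&(y>-120)&(y<290)&(x>480)&(x<700)
    P=X[m]; b=np.deg2rad(-4.4)
    for it in range(4):
        ex=np.array([np.cos(b),np.sin(b)]);ey=np.array([-ex[1],ex[0]])
        a=P[:,:2]@ex; u=np.percentile(a,97)
        q=P[a>u-12]; k=np.polyfit(q[:,:2]@ey,q[:,:2]@ex,1); b-=np.arctan(k[0])
    ex=np.array([np.cos(b),np.sin(b)]);ey=np.array([-ex[1],ex[0]])
    a=P[:,:2]@ex;c=P[:,:2]@ey;br=a>a.max()-16; er=c>c.max()-16
    print(n,"yaw",np.rad2deg(b),"back a",np.percentile(a[br],[5,50,95]).round(1),"c range",c[br].min().round(1),c[br].max().round(1),"end c",np.percentile(c[er&~br],[5,50,95]).round(1),"a range",a[er].min().round(1),a[er].max().round(1))
    t=(d>0)&(abs(z-60)<3)&(y>-120)&(y<290)&(x>480)&(x<700);print(" top a,c",np.percentile(X[t][:,:2]@ex,[.5,99.5]),np.percentile(X[t][:,:2]@ey,[.5,99.5]))
    m=(d>0)&(abs(z-40)<7)&(y<-200)&(y>-330)&(x<530)&(x>350)
    k,l,st,ce=cv2.connectedComponentsWithStats(m.astype(np.uint8))
    for i in range(1,k):
        if st[i,4]>8: q=X[l==i]; print("  cap4",st[i,4],ce[i].round(1),q.mean(0).round(1),(q.max(0)-q.min(0)).round(0))
E
```

```text
top yaw -4.364763091994928 back a [641.8 646.6 651.6] c range -47.2 306.9 end c [301.6 305.7 310.6] a range 494.0 652.9
 top a,c [492.2954991  642.58120654] [-47.24085695 301.111058  ]
  cap4 51 [390.1 216.1] [ 473.2 -283.6   39.6] [27. 27. 12.]
  cap4 52 [382.6 235.3] [ 410.1 -256.8   39.4] [23. 29. 12.]
scene yaw -4.295679822204654 back a [643.1 648.7 653.5] c range -52.8 311.4 end c [301.3 306.5 311.1] a range 493.3 654.5
 top a,c [492.99036546 653.41324181] [-49.85327978 310.63330982]
  cap4 38 [302.4 156.3] [ 411.9 -257.1   39.4] [30. 27. 11.]
  cap4 39 [284.2 160.9] [ 474.9 -283.6   39.2] [26. 27. 11.]
```

```bash
cat >> h.py <<'E'
YAW=np.deg2rad(-4.33); EX=np.array([np.cos(YAW),np.sin(YAW)]); EY=np.array([-EX[1],EX[0]])
A0,C0=642.5,301.      # inner faces of back rail, end rail along EX, EY
def rot(th):           # tool down, jaws closing along direction th+90deg; picks the half turn nearest joint mid-range
    y=np.array([-np.sin(th),np.cos(th),0]);z=np.array([0,0,-1.]);return np.column_stack([np.cross(y,z),y,z])
def P(a,c,z): return np.r_[a*EX+c*EY,z]
def best(pos,th):
    o=[(abs(q[5]),t) for t in(th,th+np.pi) if (q:=ctrl.solve_ik(pos,rot(t))) is not None]
    return rot(min(o)[1])
def st(m=""):
    s=sensors.read_state();p=s["eef_pos"];print(m,"t%.1f"%s["t"],"a,c,z",(p[:2]@EX).round(1),(p[:2]@EY).round(1),p[2].round(1),"F",s["force"].round(1),"w%.1f g%.1f"%(s["grip_width"],s["grasp_force"]),"q6 %.2f"%s["q"][5]);return s
E
python3 - <<'E'
from h import *
th=np.deg2rad(-22.9);x,y=442.5,-270.3
R=best([x,y,150],th)
ctrl.move_ptp([x,y,110],R); ctrl.gripper_to(46,60); st("above")
ctrl.move_l([x,y,40],vel=100)
print(ctrl.move_l([x,y,8],vel=30,threshold=5)); s=st("touch")
ctrl.move_l([x,y,s["eef_pos"][2]+5],vel=40)
ctrl.gripper_to(15,60); st("grip")
p,d=optics.grab_frame("scene");cv2.imwrite("pics/s1.png",cv2.resize(p[100:250,200:400,::-1],None,fx=4,fy=4))
E
```

```text
above t3.7 a,c,z 461.7 -236.1 110.0 F [ 1.1 -0.2  0.5] w46.0 g0.0 q6 1.26
True
touch t5.2 a,c,z 461.8 -236.2 22.7 F [-0.6 -0.4  4.7] w45.7 g3.0 q6 1.26
grip t5.8 a,c,z 461.5 -236.2 27.8 F [0.5 0.8 1.7] w22.6 g60.2 q6 1.26
```

View pics/s1.png

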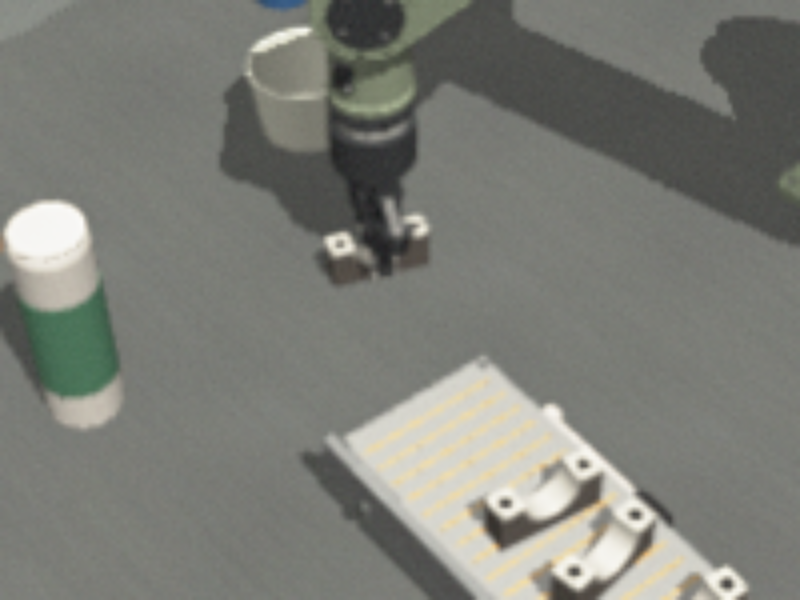

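The view shows the fingers closed on cap4's middle at (380,245), with its legs at (342,245) and (415,230), so the grip is centred. Next I carry it to the free end of the chuck.

```bash
python3 - <<'E'
from h import *
s=st();p=s["eef_pos"]
ctrl.move_l([p[0],p[1],150],vel=150); st("lift")
a,c=560,44
R=best(P(a,c,150),YAW)
ctrl.move_ptp(P(a,c,140),R); st("over")
ctrl.move_l(P(a,c,96),vel=100)
print(ctrl.move_l(P(a,c,84),vel=20,threshold=4)); s=st("down")
ctrl.gripper_to(46,60); st("open")
ctrl.move_l(P(a,c,160),vel=200)
R=best(P(a,c-45,160),YAW+np.pi/2)
ctrl.move_ptp(P(a,-10,150),R); ctrl.gripper_to(52); st("ready to push")
p,d=optics.grab_frame("top");cv2.imwrite("pics/t2.png",cv2.resize(p[135:255,205:365,::-1],None,fx=5,fy=5))
E
```

```text
t5.9 a,c,z 461.5 -236.2 27.8 F [-1.5  1.1  2.4] w22.1 g60.2 q6 1.26
lift t6.9 a,c,z 460.5 -235.4 148.5 F [-0.6 -0.1 -4.7] w22.0 g59.3 q6 1.25
over t8.0 a,c,z 559.8 42.9 139.6 F [ 0.   0.7 -5.5] w22.0 g59.2 q6 1.49
True
down t9.1 a,c,z 560.5 44.1 87.8 F [-0.1  0.3  5.3] w22.0 g60.4 q6 1.50
open t9.4 a,c,z 557.9 44.1 85.2 F [0.  0.9 1.2] w46.2 g0.0 q6 1.50
ready to push t11.7 a,c,z 560.0 -9.9 150.0 F [-0.1 -0.2 -0.2] w51.8 g0.0 q6 -0.17
```

View pics/t2.png

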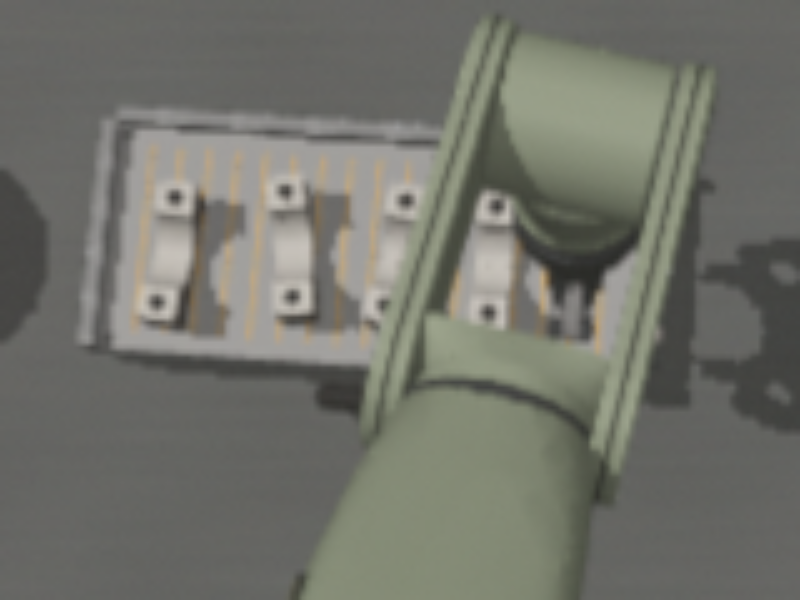

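Cap4 stands upright and square at (492,258), left of the fingers. It is clear of cap3. Now I push the row towards the end rail with both fingers low on the legs.

```bash
python3 - <<'E'
from h import *
z=85.5;a=560
ctrl.move_l(P(a,-10,z+15),vel=150); print(ctrl.move_l(P(a,-10,z),vel=50,threshold=6)); st("low")
for c,v,th in((18,50,40),(60,40,40),(100,40,40),(140,40,40),(165,30,40),(183,20,40)):
    h=ctrl.move_l(P(a,c,z),vel=v,threshold=th); st(f"c{c} {h}")
    if h: break
p,d=optics.grab_frame("top");cv2.imwrite("pics/t3.png",cv2.resize(p[135:255,205:365,::-1],None,fx=5,fy=5))
p,d=optics.grab_frame("scene");cv2.imwrite("pics/s3.png",cv2.resize(p[170:310,260:440,::-1],None,fx=4,fy=4))
E
```

```text
False
low t12.6 a,c,z 559.8 -10.0 85.3 F [-0.5 -0.1  0.2] w51.9 g0.0 q6 -0.17
c18 False t13.3 a,c,z 560.0 18.2 85.5 F [ 0.1 -0.3  0. ] w51.9 g0.0 q6 -0.12
c60 False t14.5 a,c,z 560.1 60.3 85.5 F [-0.2 -0.2  0.2] w52.1 g0.4 q6 -0.05
c100 False t15.7 a,c,z 559.9 100.1 85.5 F [-0.2 -5.   0.5] w51.9 g2.2 q6 0.02
c140 False t16.8 a,c,z 560.0 139.7 85.5 F [-0.4 -5.9  1. ] w51.8 g2.8 q6 0.10
c165 False t17.8 a,c,z 560.1 163.7 85.6 F [-0.5 -8.7  1.1] w52.1 g4.2 q6 0.14
c183 False t18.9 a,c,z 560.0 181.5 85.5 F [ 0.6 -8.7  1.8] w52.2 g4.6 q6 0.17
```

View pics/s3.png

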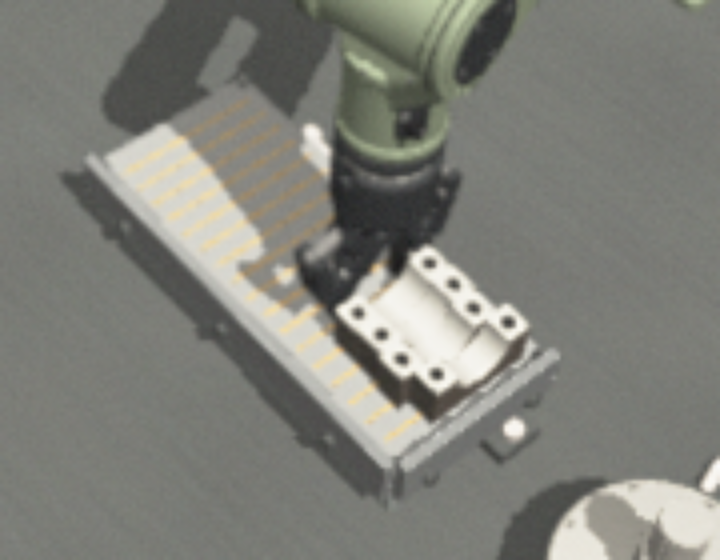

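All four caps have gathered into a row touching at the end rail. The first one, at (470,345), stands about 8 mm nearer the robot than the rest. Next I press in y, then push the near ends towards the back rail, then press in y again.

```bash
python3 - <<'E'
from h import *
z=85.5
print(ctrl.move_l(P(560,215,z),vel=10,threshold=14)); st("press1")
ctrl.move_l(P(560,160,z),vel=80); ctrl.move_l(P(560,160,150),vel=200)
pos=P(465,253,150); ctrl.move_ptp(pos,best(pos,YAW)); ctrl.gripper_to(40)
ctrl.move_l(P(465,253,z+12),vel=200); print(ctrl.move_l(P(465,253,z),vel=50,threshold=6)); st("x ready")
for a,v,th in((495,40,40),(520,25,40),(532,20,40)):
    h=ctrl.move_l(P(a,253,z),vel=v,threshold=th); st(f"a{a} {h}")
    if h: break
else:
    print(ctrl.move_l(P(560,253,z),vel=8,threshold=18)); st("back rail")
p,d=optics.grab_frame("scene");cv2.imwrite("pics/s4.png",cv2.resize(p[170:310,260:440,::-1],None,fx=4,fy=4))
E
```

```text
True
press1 t20.6 a,c,z 559.7 193.2 85.2 F [ 0.5 -0.9  1. ] w52.1 g0.4 q6 0.20
False
x ready t24.0 a,c,z 465.0 253.1 85.6 F [-0.3 -0.5  1.1] w40.3 g0.0 q6 -1.24
a495 False t24.9 a,c,z 494.7 252.9 85.3 F [-0.5  0.2 -0.5] w40.2 g0.0 q6 -1.25
a520 False t26.1 a,c,z 515.0 253.1 84.8 F [-12.4   0.9   8.3] w40.0 g6.5 q6 -1.27
a532 False t26.8 a,c,z 527.2 253.1 84.7 F [-11.8   1.6   7.9] w39.7 g6.1 q6 -1.27
True
back rail t29.0 a,c,z 541.2 253.1 84.8 F [-1.6  0.6  4.1] w39.7 g0.0 q6 -1.28
```

View pics/s4.png

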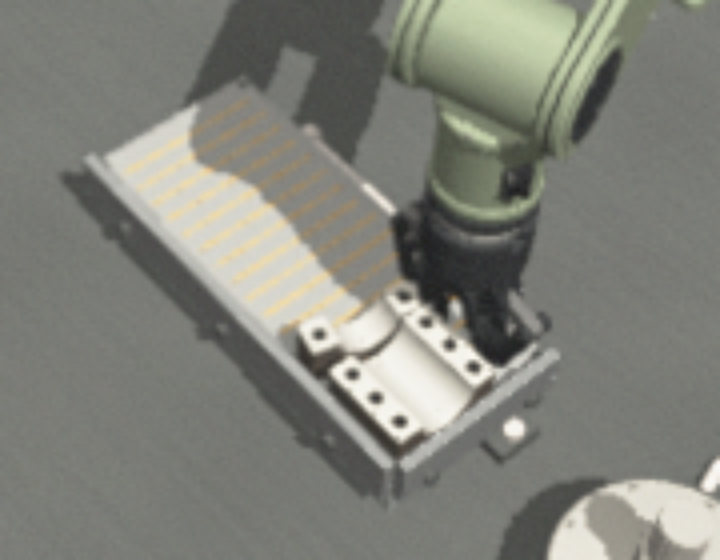

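The row is up to the back rail (TCP 541, expected 541.5), but cap4 has turned. Its far leg at (318,330) has swung away from the row. I press it square in y, then touch up in x centred on the outer caps, then the middle ones.

```bash
cat >> h.py <<'E'
Z=85.5
def ypress(th,a=585):
    pos=P(a,130,150); ctrl.move_ptp(pos,best(pos,YAW+np.pi/2)); ctrl.gripper_to(52)
    ctrl.move_l(P(a,130,Z+10),vel=200); ctrl.move_l(P(a,130,Z),vel=60,threshold=6)
    print(ctrl.move_l(P(a,184,Z),vel=40,threshold=40)); st("y184")
    print(ctrl.move_l(P(a,215,Z),vel=10,threshold=th)); st("ypress")
def yoff(a=585): ctrl.move_l(P(a,160,Z),vel=100); ctrl.move_l(P(a,160,150),vel=250)
def xpress(w,th,c=253):
    pos=P(490,c,150); ctrl.move_ptp(pos,best(pos,YAW)); ctrl.gripper_to(w)
    ctrl.move_l(P(490,c,Z+10),vel=200); ctrl.move_l(P(490,c,Z),vel=60,threshold=6)
    h=ctrl.move_l(P(530,c,Z),vel=50,threshold=40); st(f"x {h}")
    print(ctrl.move_l(P(560,c,Z),vel=8,threshold=th)); st("xpress")
def xoff(c=253): ctrl.move_l(P(490,c,Z),vel=100); ctrl.move_l(P(490,c,150),vel=250)
E
python3 - <<'E'
from h import *
xoff(); ypress(16); yoff(); xpress(58,12); xoff()
pos=P(450,130,250);ctrl.move_ptp(pos,best(pos,YAW))
for n in("top","scene"):
    p,d=optics.grab_frame(n);np.savez(n+"5.npz",p=p,d=d)
    if n=="scene":cv2.imwrite("pics/s5.png",cv2.resize(p[170:310,260:440,::-1],None,fx=4,fy=4))
    else:cv2.imwrite("pics/t5.png",cv2.resize(p[140:230,210:345,::-1],None,fx=5,fy=5))
st()
E
```

```text
False
y184 t33.8 a,c,z 585.0 183.8 85.5 F [ 0.6 -2.1  0.2] w51.9 g0.4 q6 0.16
True
ypress t35.4 a,c,z 584.7 193.2 85.1 F [ 0.2 -0.1  0. ] w51.8 g0.3 q6 0.19
x False t39.4 a,c,z 529.7 252.9 85.3 F [0.2 0.4 0.6] w57.9 g0.0 q6 -1.27
True
xpress t41.3 a,c,z 541.0 252.8 84.7 F [-0.2  0.3 -0.9] w57.9 g0.0 q6 -1.28
 t43.1 a,c,z 449.3 130.7 248.0 F [ 0.7 -0.7 -0.2] w58.0 g0.0 q6 -1.47
```

View pics/s5.png

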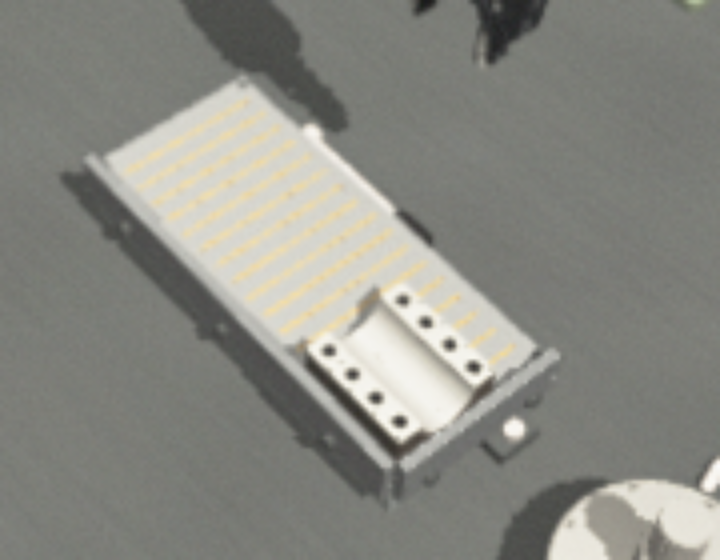

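The row is square and closed: near leg holes run (403,299) to (474,368) in a line, far ones (329,351) to (400,422), with the far ends at the back rail. I check the numbers, then do one last firmer y press.

```bash
cat > chk.py <<'E'
from h import *
import sys
for n in("top","scene"):
    f=np.load(n+sys.argv[1]+".npz");d=f["d"];X=cloud(n,d);X[...,2]-=np.median(X[...,2][(d>0)&(abs(X[...,2])<20)&(X[...,0]<700)])
    m=(d>0)&(abs(X[...,2]-100)<4)&(X[...,0]>480)&(X[...,0]<700)&(X[...,1]<290)&(X[...,1]>-100)
    q=X[m];a=q[:,:2]@EX;c=q[:,:2]@EY
    print(n,"a",np.percentile(a,[1,99]).round(1),"c",np.percentile(c,[1,99]).round(1))
    for i in range(4):
        k=abs(c-(C0-12-24*i))<7; N=k&(a<590);F=k&(a>600)
        print(" ",i,"near",np.percentile(a[N],[3,97]).round(1),"far",np.percentile(a[F],[3,97]).round(1),"mid a",((a[N].mean()+a[F].mean())/2).round(1))
E
python3 chk.py 5; python3 - <<'E'
from h import *
ypress(30,590); s=sensors.read_state()
E
```

```text
top a [619.6 642.6] c [204.7 298.9]
False
y184 t47.0 a,c,z 590.0 183.7 85.5 F [0.5 0.1 0.1] w52.3 g0.0 q6 0.16
True
ypress t48.8 a,c,z 589.7 193.1 85.1 F [ 0.9 -1.2 -0.2] w51.7 g0.8 q6 0.19Traceback (most recent call last):
  File "chk.py", line 10, in <module>
    print(" ",i,"near",np.percentile(a[N],[3,97]).round(1),"far",np.percentile(a[F],[3,97]).round(1),"mid a",((a[N].mean()+a[F].mean())/2).round(1))
                       ~~~~~~~~~~~~~^^^^^^^^^^^^^
    return _quantile_unchecked(
        a, q, axis, out, overwrite_input, method, keepdims, weights)
    return _ureduce(a,
                    func=_quantile_ureduce_func,
    ...<5 lines>...
                    overwrite_input=overwrite_input,
                    method=method)
    r = func(a, **kwargs)
    result = _quantile(arr,
                       quantiles=q,
    ...<2 lines>...
                       out=out,
                       weights=wgt)
    slices_having_nans = np.isnan(arr[-1, ...])
                                  ~~~^^^^^^^^^
IndexError: index -1 is out of bounds for axis 0 with size 0
```

```bash
python3 - <<'E'
from h import *
yoff(590)
pos=P(420,60,250);ctrl.move_ptp(pos,best(pos,YAW+np.pi/2))
for n in("scene",):
    p,d=optics.grab_frame(n);np.savez(n+"6.npz",p=p,d=d)
    cv2.imwrite("pics/s6.png",cv2.resize(p[220:300,320:410,::-1],None,fx=7,fy=7,interpolation=cv2.INTER_CUBIC))
st()
E
sed -i 's/("top","scene")/("scene",)/' chk.py; python3 chk.py 6
```

```text
t50.6 a,c,z 420.4 60.3 249.1 F [ 0.5 -0.4 -0.2] w51.9 g0.0 q6 -0.06
scene a [553.1 643.7] c [205.1 300.4]
  0 near [553.6 575.4] far [622.9 643.1] mid a 599.0
  1 near [553.2 574.7] far [622.4 643. ] mid a 598.4
  2 near [553.3 574.9] far [621.3 643.7] mid a 598.9
  3 near [552.2 574. ] far [622.1 643.1] mid a 598.2
```

View pics/s6.png

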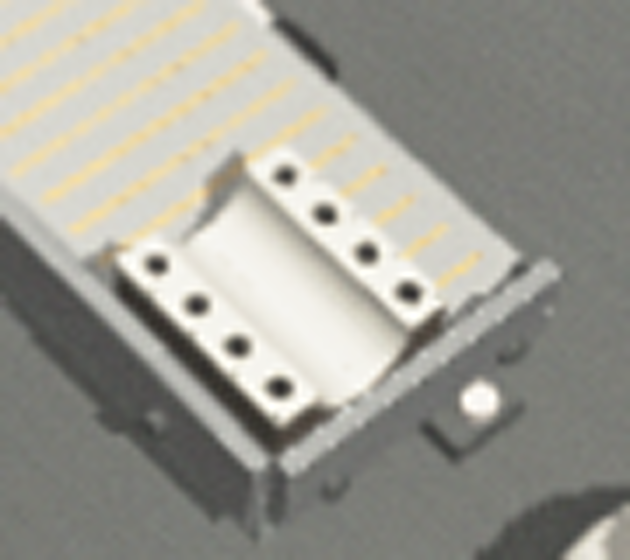

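All four caps lie in line, near hole row (286,175) to (409,292). Their positions along the back rail direction agree within 1 mm, and the row is 95–96 mm wide, so it is closed up and ready to hand in.

```bash
python3 -c "
from plant import ctrl
print(ctrl.finish_job())"
```

```text
the job is handed in; nothing more can be done
None
```

I handed the job in at about 51 s; no verdict came back. All four caps stand joint faces up in one closed row against the back and end rails, agreeing within about 1 mm in the last picture, and the final press came up solid at 30 N.

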